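# Park the card terminal in its charging corner

## Robot

A 6-joint arm with a two-finger parallel gripper is mounted at the origin on the work surface. World frame = base frame: x ahead of the robot, y to its left, z up, the work surface at z = 0. Lengths are in m, angles in degrees, forces in N, time in s.
With the tool pointing down it reaches from about 0.375 to 0.9 m from the base axis. Payload 3.1 kg.
Tool frame: the origin (TCP) lies on the centre line of the jaws, within the pads' length; the fingertips stand finger_overhang ahead of it and the grasp point (between the pads) lies 5 mm behind it (finger_overhang is the distance from the TCP to the fingertips, in m); z points along the fingers, y is the line along which they close (so a half turn about z gives the same grasp; the last joint's range is limited). The gripper opens to 87 mm and grips with 3 to 60 N. Pads are 19 mm wide; open, the fingers measure 117 mm over their backs; the gripper's body (75 mm by 190 mm) begins 51 mm behind the grasp point.
Start: joints at [55.147, 30.224, 82.088, -0, 67.689, -10.227], TCP at [0.26, 0.568, 0.197] pointing down, gripper open.
Joint ranges: [-176.69, 176.69], [-43.24, 126.21], [12.49, 139.97], [-82, 262], [0, 151.66], [-163.58, 163.58]. Speed limits (degrees/s): [159.86, 159.86, 180, 180, 180, 180].

## Interface

Orientations are given as a 3x3 rotation matrix whose columns are the frame's x, y, z axes.
In Python, from rig import read_state, capture, calibration, hand_in, finger_overhang gives the robot as it stands.
- The arm moves only by the tool send_rows, never from a script. Its argument "plan" is a list of rows, each a list of 5 numbers: the closure in counts, from 0 (fully open) to 255 (shut), then the shift along the tool's x, y, z in m, then the turn about the tool's z in rad. A call has 1 to 20 rows; each row shifts and turns the commanded pose from where the row before left it, along the tool's axes as they then stand; what a row does not reach is not made up. A row lasts 1/12 s, in which the tool goes at most 41.7 mm and 7.16 degrees, less where a joint would pass 70% of its speed; a pose out of reach is approached as far as the arm can. A call is refused whole if a number of a shift passes 0.0417 or a number of a turn 0.125, either way. A call with a gripper value outside its range is refused whole. The fingers move at their own pace and stop on an object; the grip force is fixed at half the most. Time passes only in rows, so rows that do not move let the fingers close. It gives the time, the measured TCP pose, the force, the opening and the grip force at its end, in the units of the state.
- read_state(): the state, without advancing time (a new reading comes with each control period).
- capture(name): name is "scene" or "top"; returns (picture, depth): 420x560x3 uint8, blue, green, red; 420x560 float32, m along the optical axis (not along the pixel's ray), 0 where there is no reading.
- calibration(name): a dict with "fx", "fy", "cx", "cy" (pixels), "xyz" and "rotation" of the camera in the world. Camera axes: x right, y down, z forward; pixel columns grow to the right and rows downward; lengths in m; the calibration is good to about 2 mm. A picture is of the moment at which its call begins. calibration takes no time and is no camera call.
- hand_in(): hands the job in; it is judged then, once.
The state is a dict: "time_s": time; "joint_positions": joint angles; "qvel": joint speeds; "tau": joint torques, N m; "position": TCP position; "tcp_rot": TCP orientation; "force": force on the tool from outside, world axes, zero at the start; "moment": the same for the moment, N m; "opening": opening from 0.0 (shut) to 1.0 (fully open); "grasp_force": force on a finger pad.
Only numpy, scipy, OpenCV 4.12 (cv2) and the standard library are available. Lean on these libraries where they do the work, as an engineer would, in place of code of your own. Each camera call takes 0.05 s, during which the arm holds its last target. There are 200 camera calls.

## Task

Park the loose card terminal in the L-shaped charging corner on the counter: push it along the counter top with the fingers, without lifting or tipping it, until one long side lies flush against the long stop and its end is up against the short stop. Leave everything else on the counter where it stands.

Things in the scene. Friction and masses are not known exactly. Their poses are not given: they have to be found in the camera images.
- terminal: the loose card terminal, a dark box lying flat, keypad up: 90 (its x) by 170 (its y), 34 high (45 over the 32 mm at its +y end). Origin at the centre of its underside; z up. 0.3 to 0.55 kg: slides under a push of up to about 7 N. Too wide to grasp. Starts clear of the corner, on the robot's side of the long stop, its x axis slewed up to 25 degrees from the dock's x axis
- dock: the fixed L-shaped charging corner: two aluminium stops, 22 high, 12 thick. Origin on the counter where their inner faces meet; +x away from the robot, turned up to 12 degrees. Inside the L is bare counter, open to -x and -y. Parked, the terminal's origin is at x = -45, y = -85 mm in this frame, its x axis along this one
- long_stop (a point): middle of the lower edge of the long stop's inner face, on the counter: that face is 170 long, along the dock's y at its x = 0, and faces -x (to the robot); brass charging pins in it, black charger block 30 high behind it
- short_stop (a point): middle of the lower edge of the short stop's inner face, on the counter: that face is 100 long, along the dock's x at its y = 0, and faces -y (to the right as the robot sees it)
- jar_mid (a point): bystander, sizes in mm: small round glass jar with a steel cap, 48 across, 62 high, beside the outer face of the short stop; the point is on its middle axis, 31 mm above the counter
- figurine_mid (a point): bystander, sizes in mm: little round-bodied toy figure, 54 across, about 80 high, left of the work on the robot's side; the point is on its middle axis, 37 mm above the counter
- roll_mid (a point): bystander, sizes in mm: roll of receipt paper standing on end, 56 across, 57 high, beyond the long stop; the point is on its middle axis, 28 mm above the counter
- calculator_mid (a point): bystander, sizes in mm: flat grey pocket calculator, 75 x 120 x 14, well left of the corner; the point is on its middle axis, 7 mm above the counter
- stapler_mid (a point): bystander, sizes in mm: black desk stapler, 32 x 125, 54 high, beyond and left of the corner; the point is on its middle axis, 27 mm above the counter
- squeeze_bottle_mid (a point): bystander, sizes in mm: clear squeeze bottle with a pointed nozzle, 66 across, 190 high, far right of the work; the point is on its middle axis, 80 mm above the counter
- spray_can_mid (a point): bystander, sizes in mm: round spray can, 64 across, 197 high, far right of the work; the point is on its middle axis, 100 mm above the counter
- mint_tin_mid (a point): bystander, sizes in mm: flat metal tin, 96 x 61 x 22 high, to the right of the terminal; the point is on its middle axis, 10 mm above the counter
There are look-alikes about, which are no part of the job. What is meant by the dock is not green or orange, and is the smaller of those in its own colour.

How it is judged:
By the outcome, as a careful person would: the job done as asked, in the order asked, and still so for the second after the job is handed in, with the robot touching nothing.
It also fails if it takes over 45 s, if anything falls off the work surface, if the arm or the gripper's body presses on something with over 40 N, if the wrist force passes 120 N, or if a joint passes its speed limit or range.

## Working session

There is one attempt and no reset: what is moved stays moved. The work goes in short steps, Python scripts to look and compute and a tool call to move; the robot and the scene stay as the last step left them, time stands still between calls to the robot, and variables do not carry over. Pictures are saved under pics/ and viewed, at most 10 in all, crops included, and the job is handed in when it is done.

Besides the shell and the picture viewer there is one more tool, called after "Call:" as a command line: name --pt "numbers of a row" for each row, then --argument value for the rest. send_rows: Moves the arm, as the interface text tells. Its arguments: {"type":"object","properties":{"plan":{"type":"array","items":{"type":"array","items":{"type":"number"}}}},"required":["plan"]}

```bash
mkdir -p pics; ls
python3 - <<'E'
from rig import *
import cv2,numpy as np
s=read_state();print(s['time_s'],s['position'],np.round(s['tcp_rot'],3).tolist(),s['opening'],finger_overhang)
for n in("scene","top"):
    p,d=capture(n);cv2.imwrite(f'pics/{n}0.png',p);np.savez(f'{n}0.npz',p=p,d=d);c=calibration(n);print(n,c)
E
```

```text
pics
0.0 [0.2599555  0.56752068 0.19595458] [[-0.909, 0.417, -0.001], [0.417, 0.909, -0.002], [0.0, -0.002, -1.0]] 1.0004345360784643 0.014
scene {'fx': 386.50136254085317, 'fy': 386.50136254085317, 'cx': 283.74305206145283, 'cy': 208.47497254411988, 'xyz': array([1.19634564, 0.29890985, 0.75940905]), 'rotation': array([[-0.46549265,  0.58691298, -0.66245735],
       [ 0.88483351,  0.29198967, -0.36305879],
       [-0.01965322, -0.75516567, -0.65523932]])}
top {'fx': 529.7971061057411, 'fy': 529.7971061057411, 'cx': 278.81619855654594, 'cy': 214.9575580573207, 'xyz': array([ 0.35484663, -0.04106571,  1.65902459]), 'rotation': array([[ 0.01863528, -0.99323504,  0.1146162 ],
       [-0.99981056, -0.01915642, -0.00344702],
       [ 0.00561933, -0.11453025, -0.99340387]])}
```

View pics/top0.png

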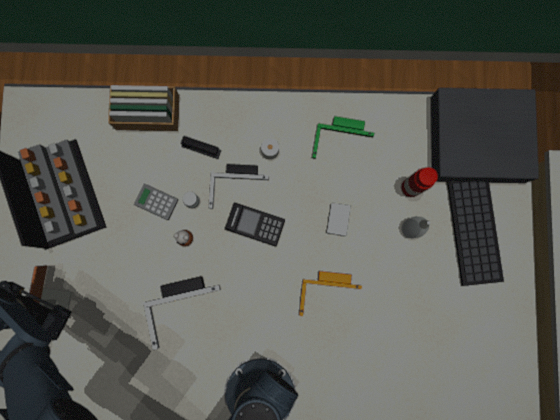

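View pics/scene0.png

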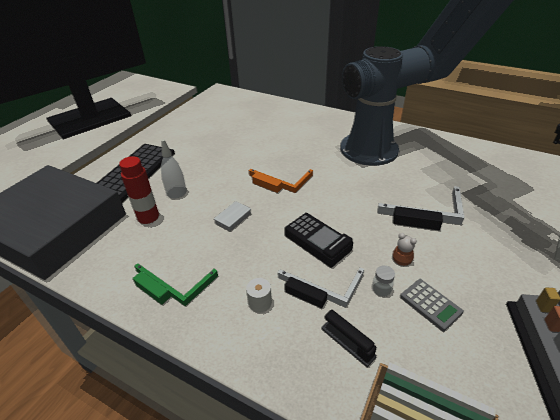

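The top view shows four L-shaped candidates:
- small silver at about (238,180), with its corner at (212,177)
- larger silver at about (180,310)
- green at about (342,132)
- orange at about (330,287)

By the description, the dock is the small silver one. The terminal is at (255,223), with its screen end to the left (+y). I'll check the choice in a close crop.

Run:
```python
import cv2,numpy as np
t=np.load('top0.npz')['p'];s=np.load('scene0.npz')['p']
a=cv2.resize(t[150:255,165:295],None,fx=5,fy=5,interpolation=cv2.INTER_CUBIC)[:,:650]
cv2.imwrite('pics/c1.png',a)
b=cv2.resize(s[200:320,265:405],None,fx=5,fy=5,interpolation=cv2.INTER_CUBIC)
cv2.imwrite('pics/c2.png',b)
```

```text
(no output)
```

View pics/c1.png

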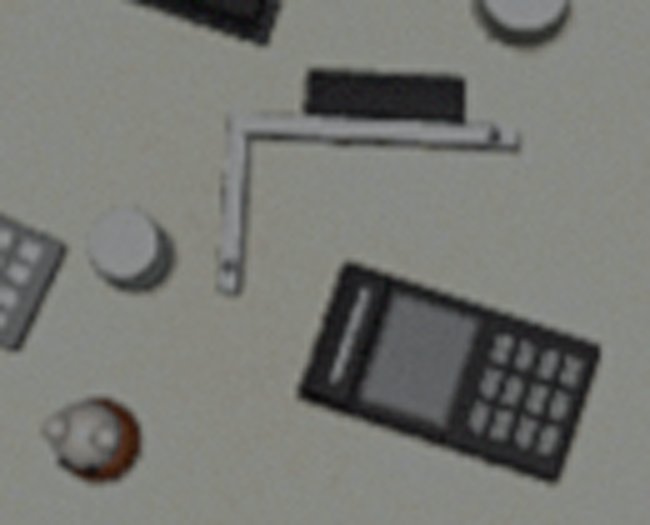

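View pics/c2.png

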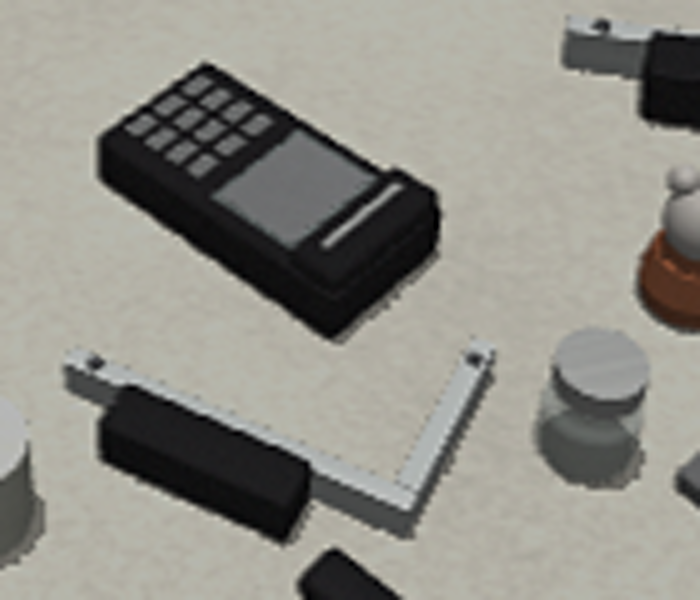

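The crops confirm it. The small silver L has its inner corner at about (214,178), with brass pins and the black block behind it. The terminal's top corners are near (234,202), (225,229), (285,219) and (276,246). Next I'll cast rays from both views.

```bash
cat > h.py <<'E'
import cv2,numpy as np
from rig import *
def cast(n,uv,z):
    c=calibration(n);uv=np.atleast_2d(uv).astype(float)
    r=np.c_[(uv[:,0]-c['cx'])/c['fx'],(uv[:,1]-c['cy'])/c['fy'],np.ones(len(uv))]@np.array(c['rotation']).T
    z=np.broadcast_to(z,len(uv));o=np.array(c['xyz'])
    return o+r*((z-o[2])/r[:,2])[:,None]
def crop(uv,o): return (np.array(uv,float)+.5)/5-.5+np.array(o)
E
python3 - <<'E'
from h import *
np.set_printoptions(precision=4,suppress=True)
T=(165,150);S=(265,200)
ter=cast('top',crop([(347,262),(302,397),(600,347),(557,482)],T),[.045,.045,.034,.034])[:,:2]
print('terminal FL,BL,FR,BR',ter.tolist())
d=ter[0]+ter[1]-ter[2]-ter[3];print('centre',ter.mean(0),'y-axis ang',np.degrees(np.arctan2(-d[0],d[1])),'len',np.hypot(*d)/2,'wid',np.hypot(*(ter[0]-ter[1])))
ts=cast('scene',crop([(205,65),(100,148),(438,200),(332,290)],S),[.034,.034,.045,.045])[:,:2]
print('scene BR,FR,BL,FL',ts.tolist())
dk=cast('top',crop([(247,138),(518,149),(240,292)],T),.022)[:,:2];print('dock in top: corner,long end,short end',dk.tolist())
ds=cast('scene',crop([(400,488),(80,349),(470,340)],S),.022)[:,:2];print('scene',ds.tolist())
for q in(dk,ds):
  v=q[1]-q[0];w=q[2]-q[0];print(np.degrees(np.arctan2(v[0],-v[1])),np.hypot(*v),np.degrees(np.arctan2(w[1],-w[0])),np.hypot(*w))
f=np.load('top0.npz')['d']
print(f[222,240],f[185,250])
# bystanders in top
print('jar',cast('top',crop([(130,238)],T),.062),'fig',cast('top',crop([(95,440)],T),.06),'tin',cast('top',[(339,220)],.022),'roll',cast('top',[(269,149)],.057))
E
```

```text
terminal FL,BL,FR,BR [[0.5784991834876986, 0.0918189998980053], [0.49471204450384065, 0.11694335549945925], [0.5301298033392343, -0.0647789209756257], [0.4463555232937574, -0.03985498155581721]]
centre [0.5124 0.026 ] y-axis ang -17.15219827528175 len 0.16399170289794066 wid 0.08747295526897805
scene BR,FR,BL,FL [[0.45116727662216605, -0.039446519949723424], [0.537410593367125, -0.061241993485254775], [0.5036735929792975, 0.11738851196807595], [0.5851228546585893, 0.09248222057778585]]
dock in top: corner,long end,short end [[0.6589004556179114, 0.15857367675053444], [0.6552479817723323, -0.01138642027399761], [0.5615452661916112, 0.15975212890556315]]
scene [[0.6634566996232214, 0.1599666952708899], [0.6570372397154354, -0.009942592486474278], [0.5653132020377162, 0.15894414396613527]]
-1.2311073771490806 0.16999933866277536 0.6935124647090425 0.09736232155054902
-2.163702197582911 0.17003051353131432 -0.5969397432154943 0.09814882439177214
1.6291962 1.6743939
jar [[0.5883 0.2228 0.062 ]] fig [[0.465  0.2396 0.06  ]] tin [[ 0.5316 -0.2341  0.022 ]] roll [[ 0.7441 -0.0125  0.057 ]]
```

Call:
send_rows --pt "0 -0.0187 -0.0198 0 0" --pt "0 -0.0187 -0.0198 0 0" --pt "0 -0.0187 -0.0198 0 0" --pt "0 -0.0187 -0.0198 0 0" --pt "0 -0.0187 -0.0198 0 0" --pt "0 -0.0187 -0.0198 0 0" --pt "0 -0.0187 -0.0198 0 0" --pt "0 -0.0187 -0.0198 0 0" --pt "0 -0.0187 -0.0198 0 0" --pt "0 -0.0187 -0.0198 0 0" --pt "0 -0.0187 -0.0198 0 0" --pt "0 -0.0187 -0.0198 0 0" --pt "0 -0.0187 -0.0198 0 0" --pt "0 -0.0187 -0.0198 0 0" --pt "0 -0.0187 -0.0198 0 0" --pt "0 -0.0187 -0.0198 0 0" --pt "0 -0.0187 -0.0198 0 0" --pt "0 -0.0187 -0.0198 0 0" --pt "0 -0.0187 -0.0198 0 0" --pt "0 -0.0187 -0.0198 0 -0.125"

```text
time_s: 1.77
position: [0.4353, 0.0511, 0.1968]
tcp_rot: [[-0.954, 0.299, -0.001], [0.299, 0.954, 0.0], [0.001, 0.0, -1.0]]
force: [0.1, 0.6, 0.5]
opening: 0.994
grasp_force: 0.0
```

Run:
```python
from rig import *
s=read_state();print(s['time_s'],s['position'],s['tcp_rot'].round(3).tolist() if hasattr(s['tcp_rot'],'round') else s['tcp_rot'],s['force'],s['joint_positions'])
```

```text
1.7667 [0.43528049 0.05111846 0.1967736 ] [[-0.954, 0.299, -0.001], [0.299, 0.954, 0.0], [0.001, 0.0, -1.0]] [0.07923458 0.60183422 0.50499666] [-7.97968446e+00  1.59030813e+01  1.07709964e+02  1.03847749e-02
  5.64200535e+01 -8.06019531e+01]
```

Call:
send_rows --pt "0 0 0 0.03 0" --pt "0 0 0 0.03 0" --pt "0 0 0 0.03 0" --pt "0 0 0 0.03 0" --pt "0 0 0 0.03 0" --pt "0 0 0 0.015 0" --pt "0 0 0 0.007 0" --pt "0 -0.01 0 0 0" --pt "0 -0.008 0 0 0" --pt "0 -0.005 0 0 0" --pt "0 -0.005 0 0 0" --pt "0 -0.005 0 0 0" --pt "0 -0.005 0 0 0" --pt "0 -0.005 0 0 0" --pt "0 0 0 0 0"

```text
time_s: 3.02
position: [0.4783, 0.039, 0.0254]
tcp_rot: [[-0.954, 0.3, 0.003], [0.3, 0.954, -0.0], [-0.003, 0.0, -1.0]]
force: [0.3, 0.1, 0.5]
opening: 1.003
grasp_force: 0.0
```

Call:
send_rows --pt "0 -0.006 0.0018 0 -0.0286" --pt "0 -0.006 0.0016 0 -0.0286" --pt "0 -0.006 0.0014 0 -0.0286" --pt "0 -0.006 0.0012 0 -0.0286" --pt "0 -0.006 0.001 0 -0.0286" --pt "0 -0.006 0.0008 0 -0.0286" --pt "0 -0.006 0.0006 0 -0.0286" --pt "0 -0.006 0.0004 0 -0.0286" --pt "0 -0.006 0.0002 0 -0.0286" --pt "0 -0.006 0 0 -0.0286" --pt "0 0 0 0 0"

```text
time_s: 3.93
position: [0.5386, 0.0376, 0.025]
tcp_rot: [[-1.0, 0.019, 0.002], [0.019, 1.0, -0.0], [-0.002, -0.0, -1.0]]
force: [-0.4, 0.2, 0.4]
opening: 1.0
grasp_force: 0.0
```

Run:
```python
from h import *
s,_=capture('scene')
cv2.imwrite('pics/s1.png',cv2.resize(s[180:320,255:415],None,fx=4,fy=4,interpolation=cv2.INTER_CUBIC))
```

```text
(no output)
```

View pics/s1.png

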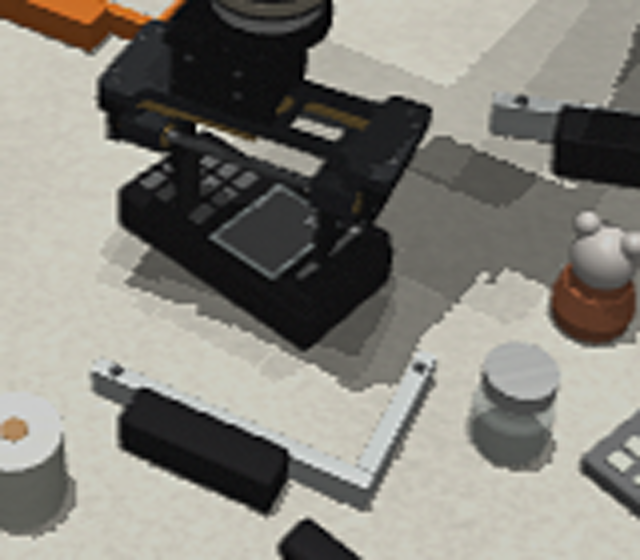

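The picture shows the terminal turned nearly parallel to the long stop and still short of it. The dark strips on its top, near crop (185,200) and (320,220), are either finger shadows or fingers. I'll check with depth.

Run:
```python
from h import *
np.set_printoptions(precision=4,suppress=True,linewidth=150)
s,d=capture('scene');c=calibration('scene')
v,u=np.mgrid[:420,:560]
P=np.stack([(u-c['cx'])/c['fx']*d,(v-c['cy'])/c['fy']*d,d],-1)@np.array(c['rotation']).T+c['xyz']
for cu,cv_ in[(185,200),(185,150),(320,220),(320,200),(270,230),(150,190),(330,270),(230,180)]:
    print(cu,cv_,P[round(180+cv_/4),round(255+cu/4)])
def cr(p): return (np.array(p,float)+.5)/4-.5+np.array([255,180])
print(cast('scene',cr([(120,190),(300,310),(390,235)]),[.034,.045,.045]))
# terminal top points by height
m=(P[...,2]>.028)&(P[...,2]<.052)&(P[...,0]>.5)&(P[...,0]<.66)&(P[...,1]>-.12)&(P[...,1]<.17)&(s.max(-1)<90)
q=P[m];print(len(q),q.min(0),q.max(0))
for lo in np.arange(-.05,.13,.02):
    k=q[(q[:,1]>lo)&(q[:,1]<lo+.02)]
    if len(k):print(lo,k[:,0].min(),k[:,0].max(),np.median(k[:,2]))
```

```text
185 200 [ 0.548  -0.0073  0.0636]
185 150 [ 0.5432 -0.0101  0.1004]
320 220 [0.5489 0.0853 0.0876]
320 200 [0.5786 0.0939 0.1342]
270 230 [0.5253 0.0429 0.0366]
150 190 [ 0.5236 -0.0459  0.0332]
330 270 [0.5476 0.0959 0.0452]
230 180 [ 0.4894 -0.0021  0.034 ]
[[ 0.5302 -0.0649  0.034 ]
 [ 0.5852  0.0889  0.045 ]
 [ 0.4996  0.1157  0.045 ]]
1060 [ 0.5001 -0.0637  0.0281] [0.5802 0.1179 0.0518]
-0.05 0.5004260714132024 0.5424709932515271 0.03434548506753343
-0.030000000000000002 0.5001015627927176 0.5485945298729955 0.0343949632611793
-0.010000000000000002 0.5001153729766943 0.5558169328075863 0.03499868746312074
0.009999999999999995 0.5006549486627441 0.5609631310654309 0.035079871121958095
0.03 0.5010634992367593 0.5679770452468587 0.03563781929588328
0.05 0.500277619708132 0.5745116835635635 0.03583672939583926
0.06999999999999999 0.5013449952224615 0.5800238438753718 0.04434322082189901
0.09000000000000001 0.5000522321925257 0.580247748857851 0.043672113947149205
0.11 0.5000876209732944 0.5260445895773974 0.036499595203522084
```

Run:
```python
from h import *
np.set_printoptions(precision=4,suppress=True,linewidth=150)
s,d=capture('scene');c=calibration('scene')
v,u=np.mgrid[:420,:560]
P=np.stack([(u-c['cx'])/c['fx']*d,(v-c['cy'])/c['fy']*d,d],-1)@np.array(c['rotation']).T+c['xyz']
for cu in(170,180,190,200,320,330,340):
    print(cu,[(r,*P[r,round(255+cu/4)].round(3)) for r in range(215,245,2)])
st=read_state();print(st)
```

```text
170 [(215, np.float64(0.569), np.float64(-0.006), np.float64(0.133)), (217, np.float64(0.547), np.float64(-0.016), np.float64(0.105)), (219, np.float64(0.547), np.float64(-0.017), np.float64(0.098)), (221, np.float64(0.546), np.float64(-0.017), np.float64(0.09)), (223, np.float64(0.548), np.float64(-0.016), np.float64(0.085)), (225, np.float64(0.547), np.float64(-0.017), np.float64(0.076)), (227, np.float64(0.513), np.float64(-0.033), np.float64(0.034)), (229, np.float64(0.522), np.float64(-0.029), np.float64(0.036)), (231, np.float64(0.53), np.float64(-0.024), np.float64(0.037)), (233, np.float64(0.534), np.float64(-0.023), np.float64(0.034)), (235, np.float64(0.544), np.float64(-0.018), np.float64(0.037)), (237, np.float64(0.547), np.float64(-0.016), np.float64(0.033)), (239, np.float64(0.547), np.float64(-0.016), np.float64(0.026)), (241, np.float64(0.55), np.float64(-0.015), np.float64(0.021)), (243, np.float64(0.549), np.float64(-0.015), np.float64(0.012))]
180 [(215, np.float64(0.569), np.float64(-0.001), np.float64(0.135)), (217, np.float64(0.547), np.float64(-0.011), np.float
[... 5542 characters left out ...]
at64(0.046)), (241, np.float64(0.523), np.float64(0.091), np.float64(0.045)), (243, np.float64(0.528), np.float64(0.094), np.float64(0.044))]
{'time_s': 4.0833, 'joint_positions': array([ -7.8738,  38.8512, 102.1588,   0.0007,  39.0633, -96.7515]), 'qvel': array([-0.0659, -0.1576,  0.3976,  0.0746, -0.0721, -0.1479]), 'tau': array([ -0.0547, -41.4776,  -8.9724,  -0.0296,   0.0404,  -0.0008]), 'position': array([0.5364, 0.0379, 0.0248]), 'tcp_rot': array([[-0.9998,  0.0196, -0.0013],
       [ 0.0196,  0.9998,  0.0002],
       [ 0.0013,  0.0002, -1.    ]]), 'force': array([ 0.8284, -0.2366, -0.9166]), 'moment': array([0.0405, 0.0318, 0.0128]), 'grasp_force': 0.0, 'opening': 0.9977201446972779}
```

```bash
python3 -c "
import cv2
from rig import capture
t,_=capture('top');cv2.imwrite('pics/t2.png',cv2.resize(t[140:270,170:330],None,fx=4,fy=4,interpolation=cv2.INTER_CUBIC))"
```

```text
(no output)
```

View pics/t2.png

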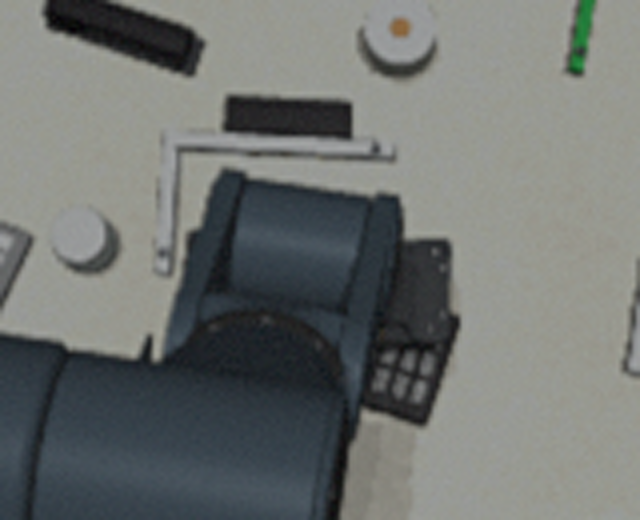

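The depth readings show the terminal hasn't moved. The fingertips hang at about z = 0.053, passing over it, although the reported TCP implies 0.011. The real tool is therefore about 42 mm higher than reported, while its xy agrees. I'll back off behind the terminal and measure the fingertip height there.

Call:
send_rows --pt "0 0 0 -0.01 0" --pt "0 0.0105 0 0 0.0286" --pt "0 0.0105 0 0 0.0286" --pt "0 0.0105 0 0 0.0286" --pt "0 0.0105 0 0 0.0286" --pt "0 0.0105 0 0 0.0286" --pt "0 0.0105 0 0 0.0286" --pt "0 0.0105 0 0 0.0286" --pt "0 0.0105 0 0 0.0286" --pt "0 0.0105 0 0 0.0286" --pt "0 0.0105 0 0 0.0286" --pt "0 0 0 0.01 0" --pt "0 0 0 0 0"

```text
time_s: 5.22
position: [0.4324, 0.0534, 0.0249]
tcp_rot: [[-0.954, 0.3, -0.002], [0.3, 0.954, 0.0], [0.002, -0.0, -1.0]]
force: [0.4, 0.1, -0.2]
opening: 1.0
grasp_force: 0.0
```

```bash
cat >> h.py <<'E'
def cloud(n):
    s,d=capture(n);c=calibration(n);v,u=np.mgrid[:420,:560]
    P=np.stack([(u-c['cx'])/c['fx']*d,(v-c['cy'])/c['fy']*d,d],-1)@np.array(c['rotation']).T+c['xyz']
    P[d==0]=np.nan
    return s,P
E
python3 - <<'E'
from h import *
np.set_printoptions(precision=3,suppress=True,linewidth=150)
s,P=cloud('scene');st=read_state();print(st['position'],st['tcp_rot'],st['force'])
cv2.imwrite('pics/s3.png',cv2.resize(s[160:300,255:455],None,fx=4,fy=4,interpolation=cv2.INTER_CUBIC))
q=P-st['position'];ty=st['tcp_rot'][:,1];tx=st['tcp_rot'][:,0]
a=q@ty;b=q@tx
for sg in(-1,1):
    m=(abs(a*sg-.05)<.009)&(abs(b)<.014)&(P[...,2]<.15)&(P[...,2]>.004)
    print(sg,np.sort(P[m][:,2])[:12])
m=(np.hypot(a,b)<.11)&(abs(b)<.045)&(P[...,2]>.1)&(P[...,2]<.2);print(np.sort(P[m][:,2])[::40])
E
```

```text
[0.433 0.053 0.025] [[-0.954  0.3   -0.001]
 [ 0.3    0.954  0.   ]
 [ 0.001 -0.    -1.   ]] [-0.67  -0.455 -0.334]
-1 [0.05  0.051 0.051 0.052 0.052 0.052 0.054 0.055 0.056 0.056 0.056 0.056]
1 [0.049 0.051 0.052 0.052 0.054 0.054 0.055 0.056 0.056 0.057 0.058 0.058]
[0.1   0.123 0.127 0.13  0.133 0.135 0.137 0.138 0.139 0.141 0.144 0.145 0.146 0.148 0.15  0.153 0.155 0.156 0.157 0.158 0.16  0.161 0.162 0.162
 0.163 0.163 0.163 0.163 0.163 0.164 0.164 0.164 0.165 0.165 0.166 0.167 0.171 0.174 0.177 0.181 0.185 0.189 0.193 0.197]
```

View pics/s3.png

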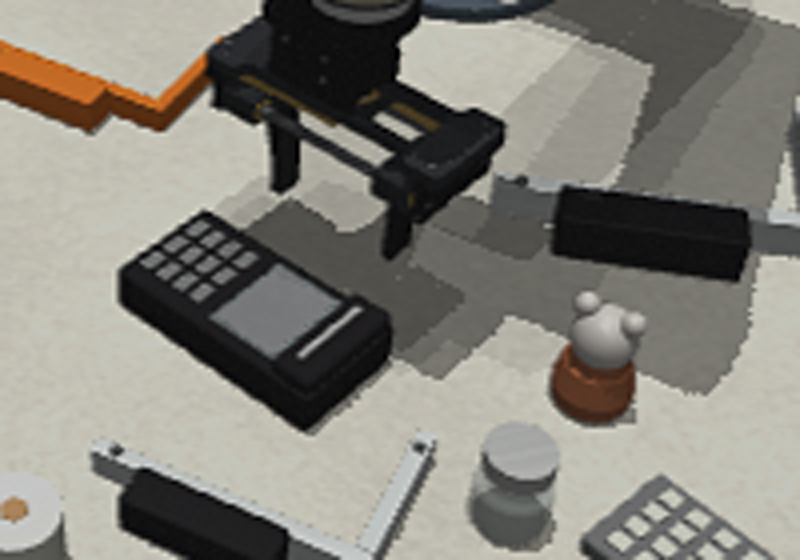

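The picture shows the terminal untouched and both fingertips in the air, at crop (285,190) and (395,255), z ≈ 0.050. I'll go down another 38 mm, slowly.

Call:
send_rows --pt "0 0 0 0.01 0" --pt "0 0 0 0.01 0" --pt "0 0 0 0.008 0" --pt "0 0 0 0.005 0" --pt "0 0 0 0.003 0" --pt "0 0 0 0.002 0" --pt "0 0 0 0 0"

```text
time_s: 5.85
position: [0.4337, 0.0531, -0.0132]
tcp_rot: [[-0.954, 0.3, -0.0], [0.3, 0.954, 0.0], [0.0, -0.0, -1.0]]
force: [0.2, 0.1, -0.4]
opening: 0.999
grasp_force: 0.0
```

Run:
```python
from h import *
np.set_printoptions(precision=3,suppress=True,linewidth=150)
s,P=cloud('scene');st=read_state();print(st['position'],st['force'])
q=P-st['position'];ty=st['tcp_rot'][:,1];tx=st['tcp_rot'][:,0]
a=q@ty;b=q@tx
for sg in(-1,1):
    m=(abs(a*sg-.05)<.009)&(abs(b)<.014)&(P[...,2]<.15)&(P[...,2]>.004)
    print(sg,np.sort(P[m][:,2])[:12])
```

```text
[ 0.434  0.053 -0.013] [-0.093  0.677 -0.446]
-1 [0.013 0.015 0.016 0.017 0.017 0.017 0.017 0.017 0.018 0.018 0.019 0.019]
1 [0.012 0.013 0.014 0.015 0.015 0.016 0.017 0.017 0.018 0.019 0.019 0.019]
```

Call:
send_rows --pt "0 -0.01 0 0 0" --pt "0 -0.008 0 0 0" --pt "0 -0.005 0 0 0" --pt "0 -0.005 0 0 0" --pt "0 -0.005 0 0 0" --pt "0 -0.005 0 0 0" --pt "0 -0.005 0 0 0"

```text
time_s: 6.48
position: [0.4699, 0.0412, -0.0132]
tcp_rot: [[-0.954, 0.3, -0.01], [0.3, 0.954, 0.002], [0.01, -0.001, -1.0]]
force: [-7.1, 2.0, 5.7]
opening: 1.0
grasp_force: 3.6
```

Call:
send_rows --pt "0 -0.006 0.0018 0 -0.0286" --pt "0 -0.006 0.0016 0 -0.0286" --pt "0 -0.006 0.0014 0 -0.0286" --pt "0 -0.006 0.0012 0 -0.0286" --pt "0 -0.006 0.001 0 -0.0286" --pt "0 -0.006 0.0008 0 -0.0286" --pt "0 -0.006 0.0006 0 -0.0286" --pt "0 -0.006 0.0004 0 -0.0286" --pt "0 -0.006 0.0002 0 -0.0286" --pt "0 -0.006 0 0 -0.0286" --pt "0 0 0 0 0"

```text
time_s: 7.4
position: [0.5356, 0.0383, -0.0132]
tcp_rot: [[-1.0, 0.018, -0.001], [0.018, 1.0, 0.0], [0.001, -0.0, -1.0]]
force: [-1.3, -0.9, 0.8]
opening: 1.0
grasp_force: 0.9
```

```bash
cat >> h.py <<'E'
def term():
    "front top edge of terminal and its +y/-y ends, from scene cloud"
    s,P=cloud('scene')
    m=(P[...,2]>.006)&(P[...,2]<.026)&(P[...,0]>.5)&(P[...,0]<.66)&(P[...,1]>-.12)&(P[...,1]<.157)&(s.max(-1)<70)
    q=P[m]; f=[]
    for lo in np.arange(q[:,1].min()+.02,q[:,1].max()-.03,.01):
        k=q[(q[:,1]>=lo)&(q[:,1]<lo+.01)]
        if len(k)>3: f.append((lo+.005,np.median(k[:,0])))
    f=np.array(f);c=np.polyfit(f[:,0],f[:,1],1)
    print('front face: x at y=.075:',np.polyval(c,.075).round(4),'yaw',-np.degrees(np.arctan(c[0])).round(2),'y range',np.percentile(q[:,1],[0,1,99,100]).round(4),len(q))
    return s,P
E
python3 - <<'E'
from h import *
s,P=term()
cv2.imwrite('pics/s4.png',cv2.resize(s[180:320,255:415],None,fx=4,fy=4,interpolation=cv2.INTER_CUBIC))
E
```

```text
front face: x at y=.075: 0.6376 yaw -0.96 y range [-0.0467 -0.0455  0.1199  0.1201] 386
```

View pics/s4.png

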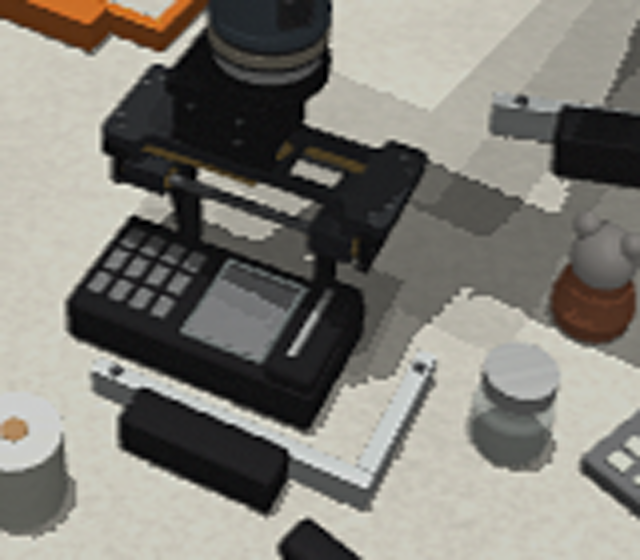

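The terminal now lies parallel to the long stop, with the front face about 22 mm short and the end about 39 mm short. Next I'll push to leave a few mm of gap, then back off and go round to the −y end.

Call:
send_rows --pt "0 -0.005 0 0 0" --pt "0 -0.005 0 0 0" --pt "0 -0.005 0 0 0" --pt "0 -0.004 0 0 0" --pt "0 0 0 0 0" --pt "0 0.01 0 0 0" --pt "0 0.01 0 0 0" --pt "0 0 0 -0.03 0" --pt "0 0 0 -0.04 0" --pt "0 0 0 0 0"

```text
time_s: 8.28
position: [0.5408, 0.0378, 0.0626]
tcp_rot: [[-1.0, 0.019, 0.015], [0.019, 1.0, -0.002], [-0.015, -0.002, -1.0]]
force: [1.8, -0.4, 0.3]
opening: 0.997
grasp_force: 0.0
```

Run:
```python
from h import *
s,P=term()
m=(s.min(-1)>130)&(P[...,2]>.018)&(P[...,2]<.027)&(P[...,0]>.55)&(P[...,0]<.69)&(P[...,1]>-.03)&(P[...,1]<.185)
q=P[m];print(len(q))
L=q[(q[:,1]<.14)&(q[:,0]>.63)];print('long stop x-range by y')
for lo in np.arange(-.02,.14,.02):
    k=L[(L[:,1]>lo)&(L[:,1]<lo+.02)]
    if len(k)>3:print(round(lo+.01,2),np.percentile(k[:,0],[3,50,97]).round(4))
S=q[(q[:,0]<.64)]
for lo in np.arange(.55,.64,.02):
    k=S[(S[:,0]>lo)&(S[:,0]<lo+.02)]
    if len(k)>3:print(round(lo+.01,2),np.percentile(k[:,1],[3,50,97]).round(4))
```

```text
front face: x at y=.075: 0.6578 yaw -1.1 y range [-0.0472 -0.0465  0.1198  0.12  ] 158
388
long stop x-range by y
-0.01 [0.6576 0.6619 0.6682]
0.01 [0.6585 0.6631 0.6677]
0.03 [0.6572 0.6625 0.6653]
0.05 [0.6586 0.662  0.666 ]
0.07 [0.6594 0.6625 0.6672]
0.09 [0.6592 0.6642 0.6677]
0.11 [0.6608 0.6643 0.6691]
0.13 [0.662  0.6669 0.6725]
0.56 [0.1591 0.165  0.1695]
0.58 [0.1588 0.164  0.1698]
0.6 [0.1591 0.1646 0.1695]
0.62 [0.1578 0.1637 0.1691]
0.64 [0.1583 0.1619 0.1677]
```

Call:
send_rows --pt "150 -0.0143 -0.0254 0 0" --pt "150 -0.0143 -0.0254 0 0" --pt "150 -0.0143 -0.0254 0 0" --pt "150 -0.0143 -0.0254 0 0" --pt "150 -0.0143 -0.0254 0 0" --pt "150 0 0 0 0.1208" --pt "150 0 0 0 0.1208" --pt "150 0 0 0 0.1208" --pt "150 0 0 0 0.1208" --pt "150 0 0 0 0.1208" --pt "150 0 0 0 0.1208" --pt "150 0 0 0 0.1208" --pt "150 0 0 0 0.1208" --pt "150 0 0 0 0.1208" --pt "150 0 0 0 0.1208" --pt "150 0 0 0 0.1208" --pt "150 0 0 0 0.1208" --pt "150 0 0 0 0.1208" --pt "150 0 0 0 0"

```text
time_s: 9.92
position: [0.6042, -0.09, 0.0561]
tcp_rot: [[0.021, 1.0, 0.001], [1.0, -0.021, -0.0], [-0.0, 0.001, -1.0]]
force: [-0.3, 1.1, 0.5]
opening: 0.412
grasp_force: 0.0
```

Call:
send_rows --pt "150 0 0.005 0.02 0" --pt "150 0 0 0.02 0" --pt "150 0 0 0.015 0" --pt "150 0 0 0.006 0" --pt "150 0 0 0.003 0" --pt "150 0 0 0 0"

```text
time_s: 10.42
position: [0.6086, -0.0899, -0.0078]
tcp_rot: [[0.017, 1.0, -0.001], [1.0, -0.017, 0.0], [0.0, -0.001, -1.0]]
force: [0.1, 0.0, 0.0]
opening: 0.414
grasp_force: 0.0
```

Run:
```python
from h import *
np.set_printoptions(precision=3,suppress=True,linewidth=150)
s,P=cloud('scene');st=read_state();print(st['position'],st['force'],st['opening'])
q=P-st['position'];a=q@st['tcp_rot'][:,1];b=q@st['tcp_rot'][:,0]
m=(abs(a)<.045)&(abs(b)<.016)&(P[...,2]<.12)&(P[...,2]>.005)
k=P[m];print(len(k),np.sort(k[:,2])[:15]);print(k[:,:2].min(0),k[:,:2].max(0))
```

```text
[ 0.609 -0.09  -0.007] [ 0.008 -0.564 -0.402] 0.4125027669160604
171 [0.019 0.019 0.019 0.02  0.02  0.02  0.021 0.021 0.021 0.022 0.023 0.024 0.024 0.025 0.025]
[ 0.579 -0.107] [ 0.654 -0.076]
```

Call:
send_rows --pt "150 0 0 0.005 0" --pt "150 0.012 0 0 0" --pt "150 0.008 0 0 0" --pt "150 0.005 0 0 0" --pt "150 0.005 0 0 0" --pt "150 0.005 0 0 0" --pt "150 0.005 0 0 0" --pt "150 0.005 0 0 0" --pt "150 0.005 0 0 0" --pt "150 0.005 0 0 0" --pt "150 0.005 0 0 0" --pt "150 0 0 0 0"

```text
time_s: 11.47
position: [0.6099, -0.0296, -0.0117]
tcp_rot: [[0.018, 1.0, 0.0], [1.0, -0.018, -0.0], [-0.0, 0.0, -1.0]]
force: [-0.2, -1.7, 1.4]
opening: 0.413
grasp_force: 0.8
```

Run:
```python
from h import *
s,P=term()
cv2.imwrite('pics/s5.png',cv2.resize(s[180:320,255:415],None,fx=4,fy=4,interpolation=cv2.INTER_CUBIC))
```

```text
front face: x at y=.075: 0.6576 yaw -0.56 y range [-0.0256 -0.0238  0.1514  0.1517] 145
```

View pics/s5.png

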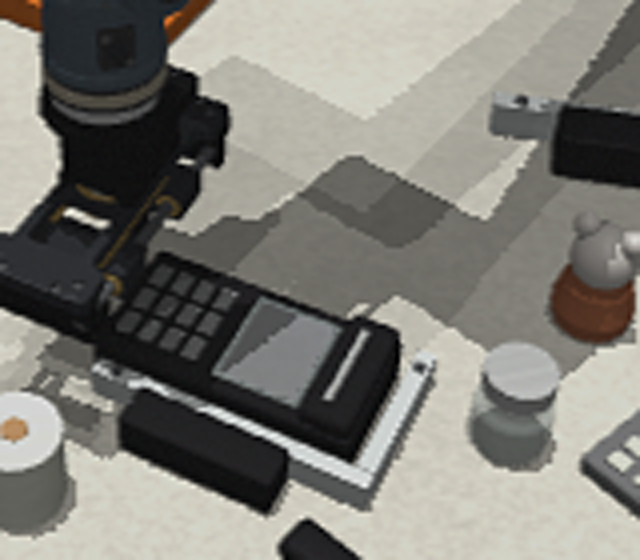

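The terminal is in the L, almost touching the long stop and about 7 mm short of the short stop. I'll continue in small steps and watch the force.

Call:
send_rows --pt "150 0.002 0 0 0" --pt "150 0.002 0 0 0" --pt "150 0.0015 0 0 0" --pt "150 0.001 0 0 0"

```text
time_s: 11.85
position: [0.6101, -0.0245, -0.0118]
tcp_rot: [[0.018, 1.0, 0.0], [1.0, -0.018, -0.001], [-0.001, 0.0, -1.0]]
force: [-2.1, -5.5, 3.2]
opening: 0.414
grasp_force: 2.7
```

Call:
send_rows --pt "150 0.001 0 0 0" --pt "150 0.001 0 0 0"

```text
time_s: 12.02
position: [0.6101, -0.0233, -0.0118]
tcp_rot: [[0.018, 1.0, 0.0], [1.0, -0.018, -0.003], [-0.003, 0.0, -1.0]]
force: [-2.1, -10.1, 1.6]
opening: 0.418
grasp_force: 5.2
```

Call:
send_rows --pt "150 0.001 0 0 0" --pt "150 0.001 0 0 0"

```text
time_s: 12.18
position: [0.6101, -0.0233, -0.0117]
tcp_rot: [[0.017, 1.0, -0.0], [1.0, -0.017, -0.005], [-0.005, -0.0, -1.0]]
force: [-4.4, -15.7, 2.7]
opening: 0.411
grasp_force: 8.2
```

```bash
python3 -c "
from h import *
term()"
```

```text
front face: x at y=.075: 0.6577 yaw -1.01 y range [-0.0132 -0.0102  0.1566  0.1569] 97
```

Call:
send_rows --pt "150 -0.012 0 0 0" --pt "150 -0.012 0 0 0" --pt "150 0 0 -0.035 0" --pt "150 0 0 -0.035 0" --pt "0 0.0232 -0.0174 0 0" --pt "0 0.0232 -0.0174 0 0" --pt "0 0.0232 -0.0174 0 0" --pt "0 0.0232 -0.0174 0 0" --pt "0 0.0232 -0.0174 0 0" --pt "0 0 0 0 -0.1208" --pt "0 0 0 0 -0.1208" --pt "0 0 0 0 -0.1208" --pt "0 0 0 0 -0.1208" --pt "0 0 0 0 -0.1208" --pt "0 0 0 0 -0.1208" --pt "0 0 0 0 -0.1208"

```text
time_s: 13.57
position: [0.525, 0.0742, 0.0579]
tcp_rot: [[-0.739, 0.673, 0.0], [0.673, 0.739, 0.001], [0.0, 0.001, -1.0]]
force: [-0.2, 0.6, 0.6]
opening: 0.998
grasp_force: 0.0
```

Call:
send_rows --pt "0 0 0 0 -0.1208" --pt "0 0 0 0 -0.1208" --pt "0 0 0 0 -0.1208" --pt "0 0 0 0 -0.1208" --pt "0 0 0 0 -0.1208" --pt "0 0 0 0 -0.1208" --pt "0 0 0 0 0"

```text
time_s: 14.15
position: [0.525, 0.0741, 0.0579]
tcp_rot: [[-1.0, 0.018, 0.0], [0.018, 1.0, 0.001], [-0.0, 0.001, -1.0]]
force: [-0.8, 0.3, -0.4]
opening: 1.002
grasp_force: 0.0
```

```bash
python3 -c "
from h import *
s,P=term()
m=(P[...,2]>.030)&(P[...,2]<.05)&(P[...,0]>.54)&(P[...,0]<.67)&(P[...,1]>-.05)&(P[...,1]<.17)&(s.max(-1)<150)
q=P[m];print(np.percentile(q[:,:2],[1,99],axis=0))"
```

```text
front face: x at y=.075: 0.6577 yaw -1.21 y range [-0.0098 -0.0069  0.1569  0.1569] 82
[[ 0.57074063 -0.00956869]
 [ 0.65860644  0.15582436]]
```

Call:
send_rows --pt "0 0 0 0.02 0" --pt "0 0 0 0.02 0" --pt "0 0 0 0.02 0" --pt "0 0 0 0.008 0" --pt "0 0 0 0.002 0" --pt "0 -0.01 0 0 0" --pt "0 -0.008 0 0 0" --pt "0 -0.005 0 0 0" --pt "0 -0.004 0 0 0" --pt "0 -0.002 0 0 0" --pt "0 -0.002 0 0 0" --pt "0 0 0 0 0"

```text
time_s: 15.2
position: [0.5562, 0.0735, -0.0118]
tcp_rot: [[-1.0, 0.019, 0.001], [0.019, 1.0, -0.0], [-0.001, -0.0, -1.0]]
force: [0.0, -0.1, -0.3]
opening: 1.001
grasp_force: 0.0
```

Call:
send_rows --pt "0 -0.002 0 0 0" --pt "0 -0.001 0 0 0" --pt "0 -0.001 0 0 0"

```text
time_s: 15.45
position: [0.5564, 0.0737, -0.0123]
tcp_rot: [[-1.0, 0.019, -0.007], [0.019, 1.0, 0.0], [0.007, 0.0, -1.0]]
force: [-7.3, -1.6, 5.4]
opening: 0.999
grasp_force: 3.2
```

Call:
send_rows --pt "0 -0.001 0 0 0" --pt "0 -0.001 0 0 0" --pt "0 -0.001 0 0 0"

```text
time_s: 15.7
position: [0.5562, 0.0737, -0.0125]
tcp_rot: [[-1.0, 0.019, -0.013], [0.019, 1.0, 0.0], [0.013, 0.0, -1.0]]
force: [-10.8, -1.4, 9.0]
opening: 1.003
grasp_force: 5.3
```

Call:
send_rows --pt "0 -0.001 0 0 0" --pt "0 -0.001 0 0 0"

```text
time_s: 15.87
position: [0.5561, 0.0738, -0.0125]
tcp_rot: [[-1.0, 0.019, -0.017], [0.019, 1.0, 0.001], [0.017, 0.0, -1.0]]
force: [-13.3, -2.3, 11.8]
opening: 0.998
grasp_force: 6.8
```

Call:
send_rows --pt "0 0.005 0 0 0" --pt "0 0.01 0 0 0" --pt "0 0.02 0 0 0" --pt "0 0 0 -0.03 0" --pt "0 0 0 -0.04 0" --pt "0 0.03 0 -0.03 0" --pt "0 0.03 0 -0.03 0" --pt "0 0.02 0 -0.03 0" --pt "0 0 0 0 0"

```text
time_s: 16.62
position: [0.4492, 0.076, 0.151]
tcp_rot: [[-1.0, 0.018, 0.005], [0.018, 1.0, -0.0], [-0.005, -0.0, -1.0]]
force: [0.3, -0.1, 0.3]
opening: 1.005
grasp_force: 0.0
```

Run:
```python
from h import *
s,P=term()
t,Q=cloud('top')
a=cv2.resize(s[215:310,270:375],(400,362),interpolation=cv2.INTER_CUBIC)
b=cv2.resize(t[160:235,195:278],(400,362),interpolation=cv2.INTER_CUBIC)
cv2.imwrite('pics/f.png',np.hstack([a,b]))
```

```text
front face: x at y=.075: 0.6575 yaw -0.97 y range [-0.0096 -0.0071  0.157   0.157 ] 80
```

View pics/f.png

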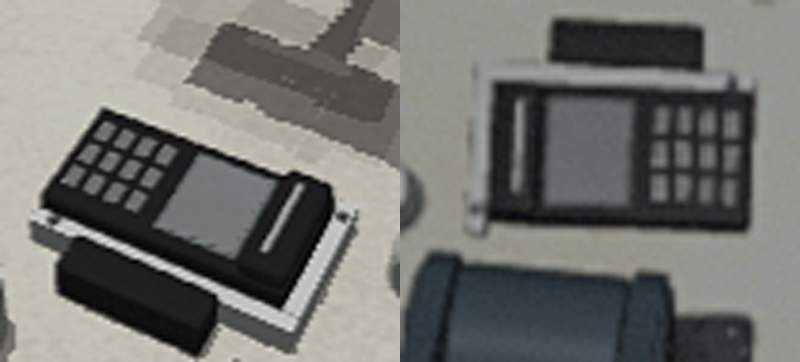

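The two-view picture shows the terminal's long side on the long stop and its end on the short stop, with no visible gap. Both pushes ended on hard contact, and the arm is clear.

```bash
python3 -c "
from rig import *
print(hand_in())"
```

```text
the job is handed in; nothing more can be done
None
```

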